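# Set the click dial of a nip-roller stand

### The arm

A 6-joint arm with a two-finger parallel gripper is mounted at the origin on a cart in front of the work surface, level with it; the furniture and walls round the work are solid. World frame = base frame: x ahead of the robot, y to its left, z up, the work surface at z = 0. Lengths are in m, angles in rad, forces in N, time in s.
With the tool pointing down it reaches from about 0.325 to 1 m from the base axis. Payload 5.1 kg.
Tool frame: the origin (TCP) lies on the centre line of the jaws, within the pads' length; the fingertips stand bot.tip_extent ahead of it and the grasp point (between the pads) lies 2 mm behind it (bot.tip_extent is the distance from the TCP to the fingertips, in m); z points along the fingers, y is the line along which they close (so a half turn about z gives the same grasp; the last joint's range is limited). The gripper opens to 85 mm and grips with 20 to 120 N. Pads are 22 mm wide; open, the fingers measure 114 mm over their backs; the gripper's body (76 mm by 85 mm) begins 54 mm behind the grasp point. The pads swing forward as they close: fully open they stand 13 mm farther back than shut.
Start: joints at [-1.365, 0.124, 1.65, -0, 1.367, -0.083], TCP at [0.185, -0.623, 0.248] pointing down, gripper open.
Joint ranges: [-2.61, 2.61], [-1.02, 2.33], [0.03, 2.71], [-1.35, 4.49], [0.32, 2.68], [-2.91, 2.91]. Speed limits (rad/s): [2.57, 2.57, 3.14, 3.14, 3.14, 3.14].

### API

Orientations are given as a unit quaternion [x, y, z, w].
In Python, from workcell import bot gives the robot as it stands.
- The arm moves only by the shell command python3 -m creep 'ROWS' [FORCE]. ROWS is JSON, a list of rows, each a list of 3 entries, a list of its own where there are three numbers: the shift along the tool's x, y, z in units of 40 mm (1.0 is 40 mm), then the turn about the tool's z in units of 5 degrees (1.0 is 5 degrees), then the closure in counts, from 0 (fully open) to 255 (shut). In form: [[[x, y, z], spin, grip], ...]. A call has 1 to 5 rows; each row is the pose to reach, as a shift and turn from the pose commanded when the call began, along the tool's axes at that moment; what a row does not reach only later rows make up. A row lasts 1/8 s, in which the tool goes at most 62.5 mm and 10.7 degrees, less where a joint would pass 70% of its speed; a pose out of reach is approached as far as the arm can. A call with a gripper value outside its range is refused whole. The fingers move at their own pace and stop on an object; FORCE is the grip in N (left out, the last holds). Time passes only in rows, so rows that repeat a pose let the fingers close. It gives the time, the measured TCP pose, the force, the opening and the grip force at its end, in the units of the state.
- bot.get_obs(): the state, without advancing time (a new reading comes with each control period).
- bot.snapshot(name): name is "scene" or "top" or "wrist"; returns the picture (384x512x3 uint8, red, green, blue); there is no depth.
- bot.get_calibration(name): a dict with "camera_matrix" (3x3 intrinsics, pixels), "R" (3x3) and "t" (3): a world point X has camera coordinates R X + t; the wrist camera has in their place "hand_eye" (4x4, takes a point from camera to tool coordinates, whose origin is the TCP and whose axes are the flange's). Camera axes: x right, y down, z forward; pixel columns grow to the right and rows downward; lengths in m; the calibration is good to about 2 mm. The wrist camera is an equidistant fisheye: a pixel r from the principal point sees the ray r / f radians off the axis. A picture is of the moment at which its call begins: read the wrist's pose just before it. get_calibration takes no time and is no camera call.
- bot.finish_job(): hands the job in; it is judged then, once.
The state is a dict: "time_s": time; "qpos": joint angles; "joint_velocities": joint speeds; "effort": joint torques, N m; "tcp_pos": TCP position; "ee_rot": TCP orientation; "contact_force": force on the tool from outside, world axes, zero at the start; "torque": the same for the moment, N m; "grip_width": opening from 0.0 (shut) to 1.0 (fully open); "finger_force": force on a finger pad.
Only numpy, scipy, OpenCV 4.12 (cv2) and the standard library are available. Lean on these libraries where they do the work, as an engineer would, in place of code of your own. Each camera call takes 0.05 s, during which the arm holds its last target. There are 200 camera calls.

### The job

Set the gap of the small roller stand for the next rubber strip: turn the round black dial on its top clockwise, gently, all the way home until you feel it press on its stop, then turn it back exactly four clicks. When it sits in the fourth click, swing the lock lever beside it fully in, so that its tongue sits in the notched rim, and let go; do not strain the stop and leave the other things on the bench alone.

Things in the scene. Friction and masses are not known exactly. Their poses are not given: they have to be found in the camera images.
- stand: the roller stand: grey casting bolted down, 170 (x) x 150 (y) x 141 mm high over the dial; origin at the centre of its underside on the bench, z up, -x is its front with the feed table. Its flat bridge (top 96 mm above the bench) carries the dial on the stand's vertical centre line and, on the -y side, the lock lever. It does not move.
- dial_axis (a point): point on the dial's upright axis, fixed to the stand, 128 mm above the bench, mid-height of the grip. The knob is a round fluted black cylinder, 40 mm in diameter, from 110 to 141 mm above the bench, white line on top; grip it at any yaw. Clockwise seen from above is home. It starts 2 to 6 clicks out. 18 clicks a turn: a rest place every 20 degrees; between two the torque peaks at about 0.09 N m.
- dial_rim (a point): centre of the top face of the dial's notched aluminium rim, on the axis, 106.5 mm above the bench; 76 mm in diameter, 18 gaps, 4 mm below the knob. The dial's stop lies on a rest place (count it as zero) and is springy: some 0.1 N m at 1 degree past it, then 0.08 N m more a degree. Pressing with 0.2 to 0.35 N m is right; 8 degrees past (over 0.55 N m) strains it.
- nip (a joint): height of the upper roller in m, driven by the dial: 0 with the dial home at its stop, +0.0002 for every click back, slightly negative while the dial presses on its stop. The reading is far too coarse to count clicks or to find the stop by: feel them.
- lock_lever (a joint): swing of the lock lever about its upright pivot in rad: 0 open (swung out, away from the dial), 0.38 fully in against its end stop, with the tongue in a gap of the rim. It stays where it is left and needs about 1 N at the post. The tongue enters only when the dial sits in a click; then it blocks the dial.
- lever_post (a point): top centre of the upright steel post (13 mm in diameter, 34 mm tall, top 133 mm above the bench) at the free end of the lock lever; push it there. Open, it stands at x -42, y -94 mm of the stand; it swings on a 112 mm radius about the pivot at x +62, y -52 mm of the stand; fully in it stands at x -50, y -52 mm. So push it about along the stand's +y.
- rubber_piece_5: bystander: torn black rubber piece with a grey-speckled top, 55 x 69 x 10 mm, origin under its centre
- rubber_piece_1: bystander: torn black rubber piece with a grey-speckled top, 94 x 105 x 14 mm, origin under its centre
- steel_disc: bystander: steel disc, 35 mm in diameter, 8 mm high, origin under its centre
- spanner_13: bystander: steel spanner, 195 x 34 x 6 mm, origin under its centre

How it is judged:
By the outcome, as a careful person would: the job done as asked, in the order asked, and still so for the second after the job is handed in, with the robot touching nothing.
It also fails if it takes over 72 s, if anything falls off the work surface, if the arm or the gripper's body presses on something with over 40 N, if the wrist force passes 120 N, or if a joint passes its speed limit or range.

## Working session

There is one attempt and no reset: what is moved stays moved. The work goes in short steps, Python scripts to look and compute and a shell command to move; the robot and the scene stay as the last step left them, time stands still between calls to the robot, and variables do not carry over. Pictures are saved under pics/ and viewed, at most 10 in all, crops included, and the job is handed in when it is done.

```bash
mkdir -p pics; ls; python3 - <<'E'
from workcell import bot
import cv2,numpy as np
o=bot.get_obs();print(o, bot.tip_extent)
a=bot.snapshot("scene");b=bot.snapshot("top")
cv2.imwrite("pics/s.png",a[...,::-1]);cv2.imwrite("pics/t.png",b[...,::-1])
for n in("scene","top","wrist"):print(n,bot.get_calibration(n))
E
```

```text
pics
{'time_s': 0.0, 'qpos': array([-1.36459136e+00,  1.24496373e-01,  1.65169620e+00,  3.98033191e-05,
        1.36748975e+00, -8.25701958e-02]), 'joint_velocities': array([ 0.00109635,  0.00053913,  0.00075464,  0.00145909, -0.00130642,
       -0.00043098]), 'effort': array([-5.90655090e-04, -4.23613858e+01, -3.65452731e+01, -5.48432911e-05,
        7.01904282e-03,  1.62135615e-05]), 'tcp_pos': array([ 0.18498679, -0.62251422,  0.24704551]), 'ee_rot': array([ 9.89594251e-01,  1.43882337e-01, -4.50975831e-05, -1.04404450e-03]), 'contact_force': array([-0.29365759,  1.71278961,  0.28308969]), 'torque': array([ 0.00883448, -0.00586436,  0.02213811]), 'finger_force': 0.0, 'grip_width': 1.0016882237044114} 0.017
scene {'camera_matrix': array([[366.46801607,   0.        , 244.72778293],
       [  0.        , 366.46801607, 190.04978848],
       [  0.        ,   0.        ,   1.        ]]), 'R': array([[-0.78223177, -0.62288227, -0.01145159],
       [-0.34517116,  0.44863084, -0.82437081],
       [ 0.5186235 , -0.64089628, -0.56593429]]), 't': array([0.51363241, 0.24127945, 0.65517588])}
t
[... 245 characters left out ...]
   [-9.96558406e-01, -2.10194121e-03, -8.28669143e-02],
       [ 8.28921500e-02, -1.94218391e-02, -9.96369251e-01]]), 't': array([0.08744283, 0.58750118, 1.20977025])}
wrist {'camera_matrix': array([[297.31863964,   0.        , 256.89626162],
       [  0.        , 297.31863964, 193.6392884 ],
       [  0.        ,   0.        ,   1.        ]]), 'hand_eye': array([[ 1.07718146e-03, -9.56628238e-01, -2.91309551e-01,
         7.36581714e-02],
       [ 9.99999228e-01,  1.21088801e-03, -2.78703622e-04,
        -6.10945844e-04],
       [ 6.19358996e-04, -2.91309026e-01,  9.56628804e-01,
        -1.25304134e-01],
       [ 0.00000000e+00,  0.00000000e+00,  0.00000000e+00,
         1.00000000e+00]])}
```

View pics/t.png

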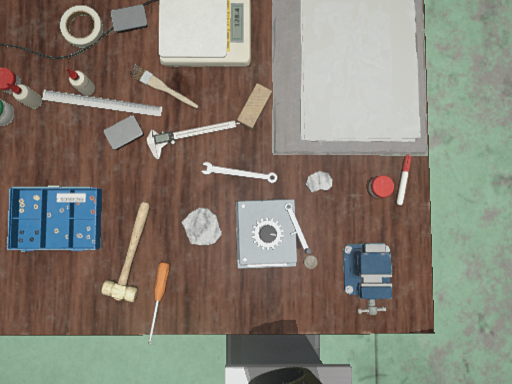

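View pics/s.png

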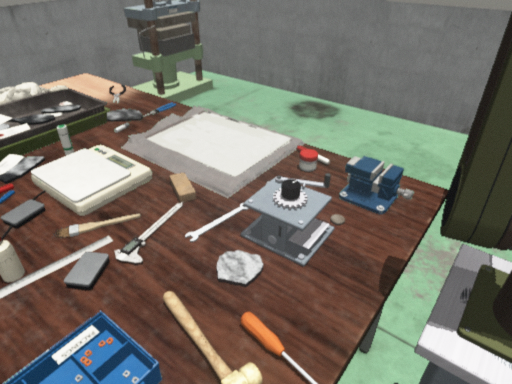

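The top view shows the stand's bridge around (267,233), knob at about (268,234), lever pivot at (289,208) and the post and disc near (311,262). The scene view agrees, with the knob at (290,187).

```bash
cat > h.py <<'E'
import numpy as np
from workcell import bot
def ray(n,px,z):
    c=bot.get_calibration(n);R,t=c["R"],np.array(c["t"])
    d=R.T@np.linalg.inv(c["camera_matrix"])@[*px,1];o=-R.T@t
    return o+d*(z-o[2])/d[2]
E
python3 - <<'E'
from h import *
import cv2
b=cv2.imread("pics/t.png");cv2.imwrite("pics/tc.png",cv2.resize(b[190:280,225:330],None,fx=6,fy=6,interpolation=cv2.INTER_CUBIC))
s=cv2.imread("pics/s.png")
print(ray("top",(268,234),.141),ray("scene",(290,183),.141))
for p in[(237,201),(297,200),(297,267),(237,269)]:print(p,ray("top",p,.096))
print(ray("top",(289,208),.1),ray("top",(311,262),.133),ray("top",(311,262),0))
E
```

```text
[0.48279761 0.0552772  0.141     ] [0.48303078 0.05912736 0.141     ]
(237, 201) [0.56067707 0.12641197 0.096     ]
(297, 200) [ 0.56331156 -0.01623328  0.096     ]
(297, 267) [ 0.40540653 -0.01511476  0.096     ]
(237, 269) [0.40088011 0.12591383 0.096     ]
[0.54403532 0.00331351 0.1       ] [ 0.41922468 -0.0431001   0.133     ] [ 0.41139078 -0.06154751  0.        ]
```

View pics/tc.png

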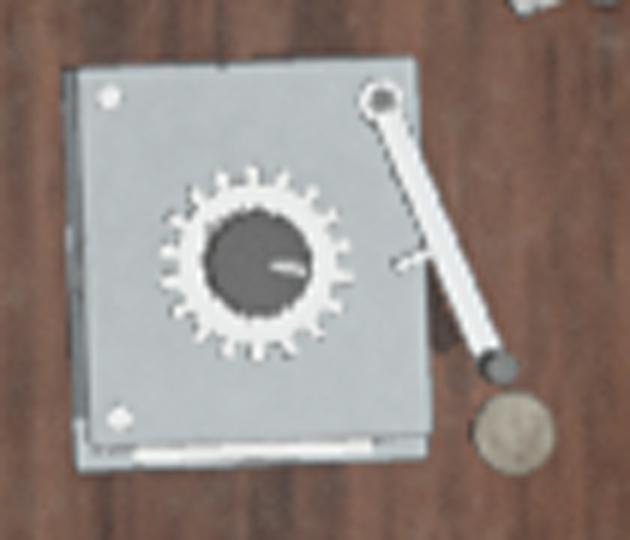

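The crop puts the knob centre at full-image pixel (267.8,233.7), the post top at (308.3,251) and the pivot at (288.3,206.3). The disc lies below and in front of the post at (310.7,262). The white line on the knob points to image right.

```bash
cat >> h.py <<'E'
from scipy.spatial.transform import Rotation as Ro
def rel(p,o=None):
    o=o or bot.get_obs();R=Ro.from_quat(o["ee_rot"]).as_matrix()
    return (R.T@(np.array(p)-o["tcp_pos"])/0.04).round(3)
E
python3 - <<'E'
from h import *
d=ray("top",(267.8,233.7),.141);p=ray("top",(308.3,251),.133);v=ray("top",(288.3,206.3),.102)
print(d,p,v)
for a,s in((p-v,(-104,-42)),(p-d,(-42,-94)),(v-d,(62,-52))):print(np.linalg.norm(a[:2]),np.hypot(*s),np.degrees(np.arctan2(a[1],a[0])-np.arctan2(s[1],s[0])))
print(rel([.483,.056,.25]))
E
```

```text
[0.48347603 0.05573017 0.141     ] [ 0.44413985 -0.03715465  0.133     ] [0.54795073 0.00513616 0.102     ]
0.1120946531934447 112.16059914247963 0.17402922415283995
0.10087083286876385 102.95630140987001 1.1231233839156356
0.08195572014373524 80.91971329657564 1.8652178417609435
[ 11.973 -14.14   -0.042]
```

```bash
python3 -m creep '[[[0.9,-1.1,0],0,0],[[1.8,-2.1,0],0,0],[[2.7,-3.2,0],0,0],[[3.5,-4.2,0],0,0],[[4.4,-5.2,0],0,0]]'; python3 -m creep '[[[0.9,-1.1,0],0,0],[[1.8,-2.1,0],0,0],[[2.7,-3.2,0],0,0],[[3.5,-4.2,0],0,0],[[4.4,-5.2,0],0,0]]';python3 -m creep '[[[0.9,-1.1,0],0,0],[[1.8,-2.1,0],0,0],[[2.7,-3.2,0],0,0],[[3.17,-3.74,0],0,0],[[3.17,-3.74,0],0,0]]';
python3 -m creep '[[[0,0,0],-2,0],[[0,0,0],-4,0],[[0,0,0],-6,0],[[0,0,0],-8,0],[[0,0,0],-10,0]]';python3 -m creep '[[[0,0,0],-2,0],[[0,0,0],-4,0],[[0,0,0],-6,0],[[0,0,0],-8,0],[[0,0,0],-8,0]]'
python3 - <<'E'
from h import *
import cv2
o=bot.get_obs();print(o["tcp_pos"],o["qpos"],o["time_s"],o["torque"],o["contact_force"]);print(rel([.4835,.056,.2]))
cv2.imwrite("pics/w.png",bot.snapshot("wrist")[...,::-1])
E
```

```text
time_s: 0.72
tcp_pos: [0.2947, -0.3718, 0.2478]
ee_rot: [0.99, 0.144, -0.0, -0.0]
contact_force: [0.2, -0.1, 0.2]
grip_width: 1.0
finger_force: 0.0
time_s: 1.35
tcp_pos: [0.4041, -0.1223, 0.2481]
ee_rot: [0.99, 0.144, 0.0, 0.0]
contact_force: [0.8, -0.7, -0.0]
grip_width: 1.0
finger_force: 0.0
time_s: 1.98
tcp_pos: [0.483, 0.057, 0.2477]
ee_rot: [0.989, 0.146, -0.001, -0.0]
contact_force: [-1.0, 0.3, -0.8]
grip_width: 0.996
finger_force: 0.0
time_s: 2.6
tcp_pos: [0.4824, 0.0543, 0.248]
ee_rot: [0.835, 0.55, -0.0, 0.0]
contact_force: [0.4, 0.0, 0.4]
grip_width: 0.999
finger_force: 0.0
time_s: 3.22
tcp_pos: [0.4825, 0.0545, 0.248]
ee_rot: [0.599, 0.8, -0.0, -0.0]
contact_force: [0.1, -0.4, -0.0]
grip_width: 1.0
finger_force: 0.0
[0.48251509 0.05446722 0.24804193] [ 1.96939012e-03 -2.50008513e-01  2.00671113e+00 -3.27249457e-04
  1.38546240e+00 -2.83384878e-01] 3.225 [ 0.00153607 -0.03276267 -0.03637895] [ 0.12166338 -0.43749256 -0.00124761]
[0.03  0.035 1.201]
```

View pics/w.png

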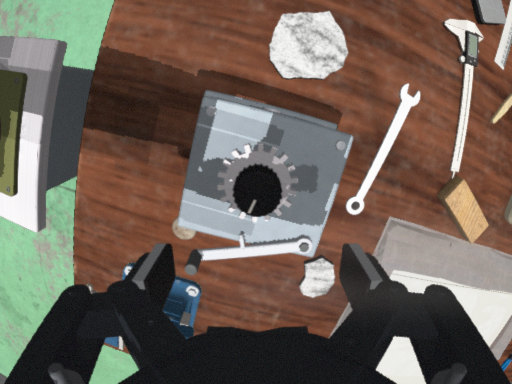

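Wrist view: the knob top's centre is at about (257,190) and the post top at about (192,262). The jaws are clear above the stand.

```bash
cat >> h.py <<'E'
def wray(px,z,o):
    c=bot.get_calibration("wrist");K=c["camera_matrix"];H=c["hand_eye"]
    v=np.array([(px[0]-K[0,2]),(px[1]-K[1,2])]);r=np.hypot(*v);th=r/K[0,0]
    d=np.r_[np.sin(th)*v/max(r,1e-9),np.cos(th)]
    R=Ro.from_quat(o["ee_rot"]).as_matrix();d=R@H[:3,:3]@d;c0=R@H[:3,3]+o["tcp_pos"]
    return c0+d*(z-c0[2])/d[2]
E
python3 - <<'E'
from h import *
import cv2
i=cv2.imread("pics/w.png",0);m=(i[150:230,215:300]<30).astype(np.uint8)
n,l,s,c=cv2.connectedComponentsWithStats(m);k=1+s[1:,4].argmax();print(s[k],c[k]+[215,150])
o=bot.get_obs();pk=c[k]+[215,150]
for z in(.128,.135,.141):print(wray(pk,z,o))
print(wray((192,262),.133,o), np.degrees(Ro.from_quat(o["ee_rot"]).as_euler("ZYX")))
E
```

```text
[  19   15   47   51 1752] [257.3053653  189.55993151]
[0.48124538 0.05836469 0.128     ]
[0.48066366 0.06030664 0.135     ]
[0.48016505 0.06197118 0.141     ]
[ 0.44178912 -0.02569361  0.133     ] [ 1.06310610e+02  5.19801579e-03 -1.79974735e+02]
```

```bash
python3 -m creep '[[[0.06,0.02,0.8],0,0],[[0.06,0.02,1.6],0,0],[[0.06,0.02,2.3],0,0],[[0.06,0.02,2.7],0,60],[[0.06,0.02,2.95],0,60]]' 25; python3 -m creep '[[[0,0,0],0,90],[[0,0,0],0,110],[[0,0,0],0,125],[[0,0,0],0,140],[[0,0,0],0,150]]' 25; python3 -c "
from h import *
o=bot.get_obs();print(o)"
```

```text
time_s: 3.9
tcp_pos: [0.4829, 0.0578, 0.1297]
ee_rot: [0.599, 0.801, -0.0, -0.0]
contact_force: [-0.8, -0.3, 0.6]
grip_width: 0.763
finger_force: 0.0
time_s: 4.53
tcp_pos: [0.482, 0.0575, 0.1314]
ee_rot: [0.598, 0.802, -0.002, -0.001]
contact_force: [-8.5, -3.9, 7.8]
grip_width: 0.459
finger_force: 24.9
{'time_s': 4.525, 'qpos': array([ 8.82628400e-03, -1.39785528e-01,  2.11694860e+00, -1.51190470e-03,
        1.16801991e+00, -2.79654846e-01]), 'joint_velocities': array([-0.00077311, -0.00094508, -0.00112028,  0.00087677, -0.00198189,
        0.00023046]), 'effort': array([ 7.93567132e-01, -2.40999609e+01, -3.40995741e+01,  6.17910605e-01,
       -2.26113528e+00,  3.76713680e-03]), 'tcp_pos': array([0.48196142, 0.05749656, 0.13139925]), 'ee_rot': array([ 0.59788394,  0.80158037, -0.00163961, -0.00100857]), 'contact_force': array([-8.4955237 , -3.92050733,  7.82593463]), 'torque': array([-0.37548799,  1.27868536,  0.01993374]), 'finger_force': 24.875528812408447, 'grip_width': 0.45922834066582924}
```

```bash
python3 -m creep '[[[0,0,0],0,100],[[0,-0.03,-0.08],0,100],[[0,-0.03,-0.08],0,125],[[0,-0.03,-0.08],0,150],[[0,-0.03,-0.08],0,150]]' 25; python3 -c "
from h import *
o=bot.get_obs();print(o['torque'],o['contact_force'],o['qpos'])"
```

```text
time_s: 5.15
tcp_pos: [0.4818, 0.0576, 0.1341]
ee_rot: [0.598, 0.802, -0.0, -0.0]
contact_force: [-3.1, -1.7, 6.3]
grip_width: 0.461
finger_force: 25.1
[-0.15031515  0.67429785  0.00208075] [-3.14004411 -1.71100623  6.30442412] [ 8.37999322e-03 -1.45364524e-01  2.11693460e+00 -3.56243008e-04
  1.17081183e+00 -2.80399618e-01]
```

```bash
cat > r.py <<'E'
from h import *
o=bot.get_obs();R=Ro.from_quat(o['ee_rot']).as_matrix()
print("yaw_cw %.2f Tz %.3f F %s grip %.3f %.1f t %.2f"%(-np.degrees(np.arctan2(R[1,0],R[0,0])),o['torque'][2],o['contact_force'].round(1),o['grip_width'],o['finger_force'],o['time_s']))
E
q='[[[0,0,0],0.5,150],[[0,0,0],1,150],[[0,0,0],1,150]]'
python3 r.py
python3 -m creep '[[[0,0,0],0.5,150],[[0,0,0],1,150],[[0,0,0],1,150]]' 40 >/dev/null; python3 r.py
python3 -m creep '[[[0,0,0],0.5,150],[[0,0,0],1,150],[[0,0,0],1,150]]' >/dev/null; python3 r.py
python3 -m creep '[[[0,0,0],0.5,150],[[0,0,0],1,150],[[0,0,0],1,150]]' >/dev/null; python3 r.py
python3 -m creep '[[[0,0,0],0.5,150],[[0,0,0],1,150],[[0,0,0],1,150]]' >/dev/null; python3 r.py
python3 -m creep '[[[0,0,0],0.5,150],[[0,0,0],1,150],[[0,0,0],1,150]]' >/dev/null; python3 r.py
python3 -m creep '[[[0,0,0],0.5,150],[[0,0,0],1,150],[[0,0,0],1,150]]' >/dev/null; python3 r.py
```

```text
yaw_cw -106.55 Tz 0.002 F [-3.1 -1.7  6.3] grip 0.461 25.1 t 5.15
yaw_cw -101.55 Tz 0.065 F [-4.9 -0.7  4.9] grip 0.452 39.9 t 5.53
yaw_cw -96.53 Tz -0.025 F [-2.9  0.   5.9] grip 0.457 39.9 t 5.90
yaw_cw -91.52 Tz -0.108 F [-3.4 -1.7  6.1] grip 0.457 39.9 t 6.28
yaw_cw -86.54 Tz -0.053 F [-2.4 -1.1  5.1] grip 0.455 39.9 t 6.65
yaw_cw -81.55 Tz 0.059 F [-2.4 -1.7  4.3] grip 0.451 39.9 t 7.03
yaw_cw -76.57 Tz -0.045 F [-2.5 -1.2  5.6] grip 0.453 39.9 t 7.40
```

```bash

python3 -m creep '[[[0,0,0],0.5,150],[[0,0,0],1,150],[[0,0,0],1,150]]' >/dev/null; python3 r.py
python3 -m creep '[[[0,0,0],0.5,150],[[0,0,0],1,150],[[0,0,0],1,150]]' >/dev/null; python3 r.py
python3 -m creep '[[[0,0,0],0.2,150],[[0,0,0],0.5,150],[[0,0,0],0.5,150]]' >/dev/null; python3 r.py
```

```text
yaw_cw -71.55 Tz -0.040 F [-2.8 -0.9  5.5] grip 0.455 39.9 t 7.78
yaw_cw -66.57 Tz 0.010 F [-2.4 -0.1  5.1] grip 0.456 39.9 t 8.15
yaw_cw -64.08 Tz 0.037 F [-1.5 -1.   4.5] grip 0.457 39.9 t 8.53
```

```bash

python3 -m creep '[[[0,0,0],0.2,150],[[0,0,0],0.5,150],[[0,0,0],0.5,150]]' >/dev/null; python3 r.py
python3 -m creep '[[[0,0,0],0.5,150],[[0,0,0],1,150],[[0,0,0],1,150]]' >/dev/null; python3 r.py
python3 -m creep '[[[0,0,0],0.5,150],[[0,0,0],1,150],[[0,0,0],1,150]]' >/dev/null; python3 r.py
python3 -m creep '[[[0,0,0],0.5,150],[[0,0,0],1,150],[[0,0,0],1,150]]' >/dev/null; python3 r.py
python3 -m creep '[[[0,0,0],0.2,150],[[0,0,0],0.5,150],[[0,0,0],0.5,150]]' >/dev/null; python3 r.py
```

```text
yaw_cw -61.58 Tz 0.034 F [-1.5 -1.9  5.4] grip 0.454 39.9 t 8.90
yaw_cw -56.58 Tz -0.017 F [-0.6 -1.1  5. ] grip 0.457 39.9 t 9.28
yaw_cw -51.57 Tz -0.077 F [-1.2 -1.6  4.7] grip 0.453 39.9 t 9.65
yaw_cw -46.60 Tz 0.014 F [-1.6 -1.5  5.6] grip 0.456 39.9 t 10.03
yaw_cw -44.11 Tz 0.030 F [-1.8 -2.3  5.2] grip 0.451 39.9 t 10.40
```

Nothing at 3 clicks; on to 4.

```bash

python3 -m creep '[[[0,0,0],0.2,150],[[0,0,0],0.5,150],[[0,0,0],0.5,150]]' >/dev/null; python3 r.py
python3 -m creep '[[[0,0,0],0.5,150],[[0,0,0],1,150],[[0,0,0],1,150]]' >/dev/null; python3 r.py
python3 -m creep '[[[0,0,0],0.5,150],[[0,0,0],1,150],[[0,0,0],1,150]]' >/dev/null; python3 r.py
python3 -m creep '[[[0,0,0],0.5,150],[[0,0,0],1,150],[[0,0,0],1,150]]' >/dev/null; python3 r.py
python3 -m creep '[[[0,0,0],0.2,150],[[0,0,0],0.5,150],[[0,0,0],0.5,150]]' >/dev/null; python3 r.py
```

```text
yaw_cw -41.62 Tz 0.106 F [-1.6 -1.5  4.2] grip 0.456 39.9 t 10.78
yaw_cw -36.62 Tz 0.020 F [ 0.1 -2.8  5.4] grip 0.455 39.9 t 11.15
yaw_cw -31.60 Tz -0.085 F [-0.1 -2.6  4.7] grip 0.457 39.9 t 11.53
yaw_cw -26.62 Tz 0.006 F [-0.8 -3.1  5.2] grip 0.452 39.9 t 11.90
yaw_cw -24.15 Tz 0.203 F [ 0.  -2.7  5.4] grip 0.455 39.9 t 12.28
```

```bash

python3 -m creep '[[[0,0,0],0.14,150],[[0,0,0],0.14,150]]' >/dev/null; python3 r.py
python3 -m creep '[[[0,0,0],0,150],[[0,0,0],0,150]]' >/dev/null; python3 r.py
```

```text
yaw_cw -23.47 Tz 0.225 F [-1.5 -1.5  4.9] grip 0.454 39.9 t 12.53
yaw_cw -23.47 Tz 0.257 F [-0.6 -2.6  4.9] grip 0.454 39.9 t 12.78
```

```bash

python3 -m creep '[[[0,0,0],-0.6,150],[[0,0,0],-0.6,150]]' >/dev/null; python3 r.py
python3 -m creep '[[[0,0,0],-0.8,150],[[0,0,0],-1.6,150],[[0,0,0],-2.4,150],[[0,0,0],-3.2,150],[[0,0,0],-4,150]]' >/dev/null; python3 r.py
python3 -m creep '[[[0,0,0],-0.8,150],[[0,0,0],-1.6,150],[[0,0,0],-2.4,150],[[0,0,0],-3.2,150],[[0,0,0],-4,150]]' >/dev/null; python3 r.py
python3 -m creep '[[[0,0,0],-0.8,150],[[0,0,0],-1.6,150],[[0,0,0],-2.4,150],[[0,0,0],-3.2,150],[[0,0,0],-4,150]]' >/dev/null; python3 r.py
python3 -m creep '[[[0,0,0],-0.8,150],[[0,0,0],-1.6,150],[[0,0,0],-2.4,150],[[0,0,0],-3.2,150],[[0,0,0],-4,150]]' >/dev/null; python3 r.py
python3 -m creep '[[[0,0,0],0,150],[[0,0,0],0,150]]' >/dev/null; python3 r.py
```

```text
yaw_cw -26.45 Tz 0.014 F [-0.8 -3.   5.5] grip 0.456 39.9 t 13.03
yaw_cw -46.56 Tz -0.016 F [-1.7 -1.8  5. ] grip 0.452 40.0 t 13.65
yaw_cw -66.56 Tz -0.025 F [-2.4 -2.2  6. ] grip 0.456 40.1 t 14.28
yaw_cw -86.56 Tz -0.085 F [-3.6 -0.4  6.7] grip 0.454 40.1 t 14.90
yaw_cw -106.56 Tz 0.043 F [-4.7 -1.6  7.7] grip 0.450 40.2 t 15.53
yaw_cw -106.43 Tz 0.063 F [-4.3 -1.9  7.2] grip 0.453 40.2 t 15.78
```

```bash

python3 -m creep '[[[0,0,0],0,110],[[0,0,0],0,70],[[0,0,0],0,70],[[0,0,-0.8],0,0],[[0,0,-1.8],0,0]]' >/dev/null; python3 r.py
python3 -m creep '[[[0,0,-0.8],0,0],[[0,0,-1.2],0,0],[[0,0,-1.2],0,0]]' >/dev/null; python3 r.py
python3 - <<'E'
from h import *
import cv2
o=bot.get_obs();print(o["tcp_pos"])
w=bot.snapshot("wrist")[...,::-1];t=bot.snapshot("top")[...,::-1]
cv2.imwrite("pics/w2.png",w);cv2.imwrite("pics/w2c.png",cv2.resize(w[130:300,150:350],None,fx=3.5,fy=3.5,interpolation=cv2.INTER_CUBIC))
E
```

```text
yaw_cw -106.36 Tz 0.047 F [ 0.4 -0.2  0.6] grip 0.999 0.0 t 16.40
yaw_cw -106.35 Tz -0.010 F [ 1.2  0.3 -0.7] grip 1.000 0.0 t 16.77
[0.48239826 0.05767989 0.25426509]
```

View pics/w2c.png

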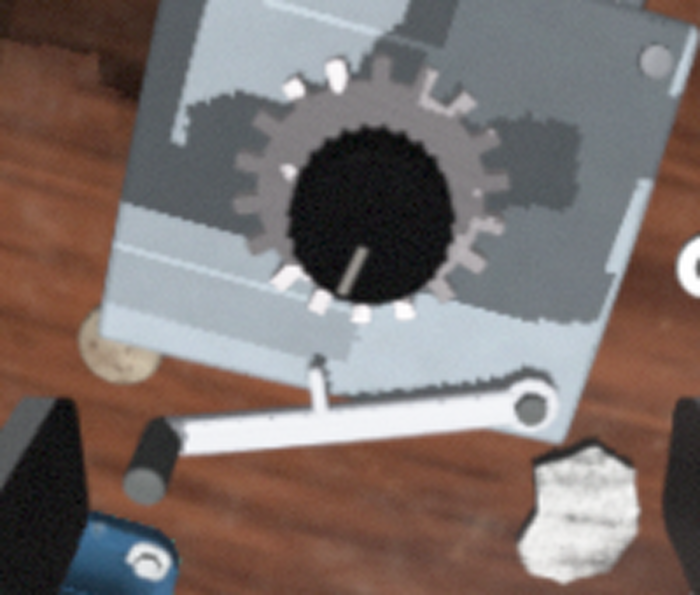

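The crop shows the white line back in its starting direction, as four in and four out should give. The post top is at crop (147,487), full-image (192,269). Next I'll shut the fingers and stand them at the post's -y side.

```bash

python3 -c "
from h import *
print(wray((192,269),.133,bot.get_obs()))"
python3 -m creep '[[[-0.9,-0.65,0],0,120],[[-1.8,-1.3,0],0,255],[[-2.67,-1.96,0],1.6,255],[[-2.67,-1.96,0],3.3,255],[[-2.67,-1.96,0],3.3,255]]' 40
python3 -m creep '[[[0,0,0.5],0,255],[[0,0,1],0,255],[[0,0,1.5],0,255],[[0,0,1.5],0,255]]'; python3 r.py
python3 - <<'E'
from h import *
import cv2
o=bot.get_obs();print(o["tcp_pos"])
w=bot.snapshot("wrist")[...,::-1];t=bot.snapshot("scene")[...,::-1]
a=cv2.resize(w,(400,300));b=cv2.resize(t[140:270,220:393],(400,300))
cv2.imwrite("pics/w3.png",np.hstack([a,b]))
E
```

```text
[ 0.44147759 -0.03296066  0.133     ]
time_s: 17.5
tcp_pos: [0.4359, -0.0671, 0.2516]
ee_rot: [0.708, 0.706, -0.001, -0.001]
contact_force: [-0.7, -0.5, -0.3]
grip_width: 0.001
finger_force: 0.0
time_s: 18.0
tcp_pos: [0.4349, -0.0658, 0.1899]
ee_rot: [0.707, 0.707, -0.002, -0.003]
contact_force: [-0.2, 0.8, 0.6]
grip_width: -0.0
finger_force: 0.0
yaw_cw -89.98 Tz -0.033 F [-0.2  0.8  0.6] grip -0.000 0.0 t 18.00
[ 0.43492392 -0.06584485  0.18988473]
```

View pics/w3.png

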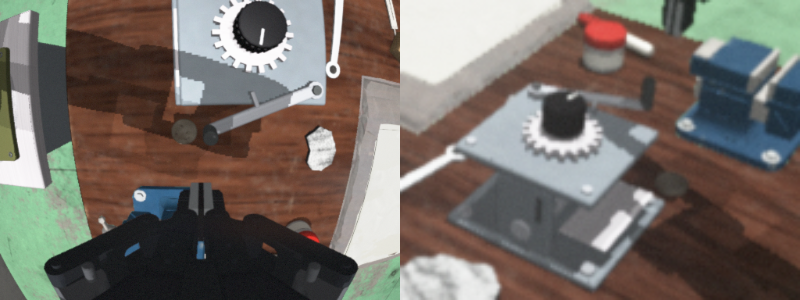

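The left half shows the shut fingertips at about (203,200), behind the post at (210,133). They are clear of the vise.

```bash

python3 -m creep '[[[0,0,0.6],0,255],[[0,0,1.2],0,255],[[0,0,1.5],0,255],[[0,0,1.5],0,255]]'>/dev/null; python3 r.py
python3 -m creep '[[[0.15,0,0],0,255],[[0.3,0,0],0,255],[[0.45,0,0],0,255],[[0.5,0,0],0,255],[[0.5,0,0],0,255]]'; python3 r.py
python3 -m creep '[[[0.1,0,0],0,255],[[0.2,0,0],0,255],[[0.3,0,0],0,255],[[0.3,0,0],0,255]]'; python3 r.py
```

```text
yaw_cw -89.87 Tz -0.016 F [ 0.4 -0.1 -0.1] grip -0.000 0.0 t 18.60
time_s: 19.23
tcp_pos: [0.4369, -0.0466, 0.1336]
ee_rot: [0.708, 0.706, 0.0, 0.0]
contact_force: [0.1, 0.4, 0.5]
grip_width: -0.001
finger_force: 0.0
yaw_cw -89.87 Tz 0.008 F [0.1 0.4 0.5] grip -0.001 0.0 t 19.23
time_s: 19.73
tcp_pos: [0.4369, -0.0345, 0.1335]
ee_rot: [0.708, 0.706, 0.0, -0.0]
contact_force: [0.1, 0.0, -0.3]
grip_width: 0.0
finger_force: 0.0
yaw_cw -89.87 Tz -0.043 F [ 0.1  0.  -0.3] grip 0.000 0.0 t 19.73
```

```bash
python3 - <<'E'
from h import *
import cv2
w=bot.snapshot("wrist")[...,::-1];t=bot.snapshot("scene")[...,::-1]
a=cv2.resize(w[60:300,100:420],(400,300));b=cv2.resize(t[140:270,220:393],(400,300))
cv2.imwrite("pics/w4.png",np.hstack([a,b]))
E
```

```text
(no output)
```

View pics/w4.png

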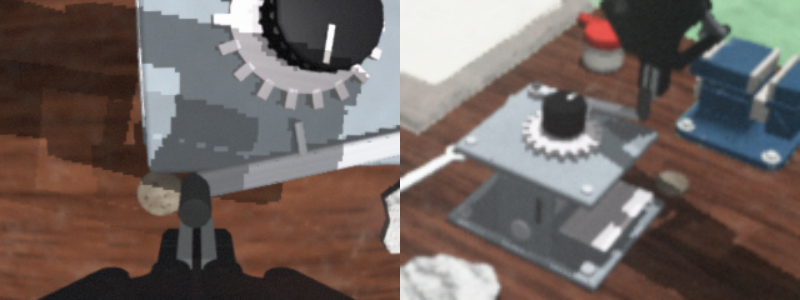

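The fingertips are against the post at left-half (195,212). The tongue, at (300,138), is still short of the rim.

```bash

python3 -m creep '[[[0.1,0,0],0,255],[[0.2,0,0],0,255],[[0.2,0,0],0,255]]'>/dev/null; python3 r.py
python3 -m creep '[[[0.1,0,0],0,255],[[0.2,0,0],0,255],[[0.2,0,0],0,255]]'>/dev/null; python3 r.py
python3 -m creep '[[[0.08,0,0],0,255],[[0.08,0,0],0,255]]'>/dev/null; python3 r.py
python3 -c "
from h import *
import cv2
print(bot.get_obs()['tcp_pos'])
w=bot.snapshot('wrist')[...,::-1]
cv2.imwrite('pics/w5.png',cv2.resize(w[40:250,120:400],None,fx=2,fy=2))"
```

```text
yaw_cw -89.87 Tz -0.002 F [ 0.3  0.3 -0. ] grip -0.005 0.0 t 20.20
yaw_cw -89.87 Tz 0.033 F [0.6 0.3 1. ] grip 0.002 0.0 t 20.57
yaw_cw -89.86 Tz 0.026 F [ 0.6 -0.5  0.1] grip 0.001 0.0 t 20.82
[ 0.43691184 -0.01548038  0.13352862]
```

View pics/w5.png

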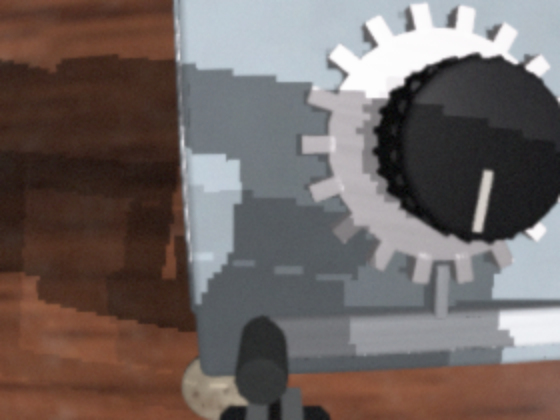

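The tongue at (441,285) is about to enter the gap between the teeth at (425,268) and (460,268). I'll keep going in small steps until the end stop is felt.

```bash

python3 -m creep '[[[0.07,0,0],0,255],[[0.07,0,0],0,255]]'>/dev/null; python3 r.py
python3 -m creep '[[[0.05,0,0],0,255],[[0.05,0,0],0,255]]'>/dev/null; python3 r.py
python3 -m creep '[[[0.05,0,0],0,255],[[0.05,0,0],0,255]]'>/dev/null; python3 r.py
python3 -c "
from h import *
print(bot.get_obs()['tcp_pos'])"
```

```text
yaw_cw -89.89 Tz 0.064 F [-0.  -5.8  0.3] grip 0.002 3.1 t 21.12
yaw_cw -89.91 Tz 0.025 F [ -1.4 -13.3  -0.9] grip -0.000 6.5 t 21.38
yaw_cw -89.95 Tz 0.027 F [ -1.1 -20.3   0.4] grip -0.002 10.1 t 21.62
[ 0.43693076 -0.01343453  0.13373827]
```

The stop is at y = -0.0134, against a predicted -0.0135, so the lever is fully in. I'll back off, lift and check.

```bash

python3 -m creep '[[[-0.3,0,0],0,255],[[-0.7,0,0],0,255],[[-0.7,0,-0.6],0,255],[[-0.7,0,-1.5],0,255],[[-0.7,0,-1.5],0,255]]'>/dev/null; python3 r.py
python3 -c "
from h import *
import cv2
w=bot.snapshot('wrist')[...,::-1]
cv2.imwrite('pics/w6.png',cv2.resize(w[0:210,120:400],None,fx=2,fy=2))"
```

```text
yaw_cw -89.82 Tz 0.029 F [-0.2 -0.1 -0.4] grip 0.001 0.0 t 22.25
```

View pics/w6.png

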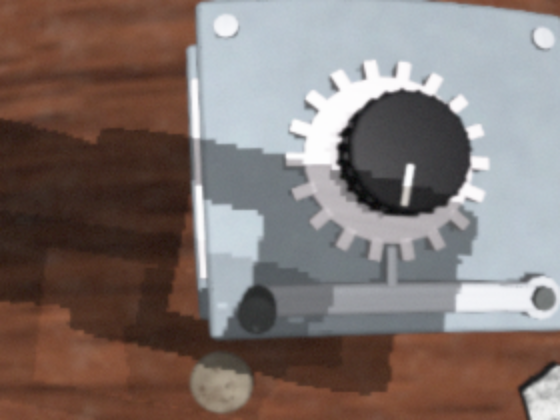

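The bar lies parallel to the bridge edge, from the post at (257,308) to the pivot at (543,298). The tongue sits in a rim gap at (391,255), and the robot is clear.

```bash
python3 -c "
from workcell import bot
print(bot.finish_job())"
```

```text
the job is handed in; nothing more can be done
None
```

The dial was turned home until it pressed on its stop at about 0.26 N m, then turned back four clicks; the lock lever is fully in with its tongue in the rim, nothing else on the bench was moved, and I handed the job in at about 22 s.

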